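Stroke down the flip stops of a curved gluing form

TASK

Clear the curved gluing form for the next strip: run your fingertips just above the top of the former, starting at the red flip stop and following the curve past the yellow ones, so that every stop is folded down flat, one after the other in row order. Do it lightly and in one low unbroken stroke, without lifting the hand away between the first stop and the last; pick nothing up, leave the piston, the steel tube and the other things on the bench where they are, and finish clear of everything.

Things in the scene. Friction and masses are not known exactly. Their poses are not given: they have to be found in the camera images.
- form: gluing form, fixed: plywood baseboard 210 (x) x 290 (y) x 18 mm with a curved wooden former, 44 mm wide, its flat top 58 mm above the bench. Origin: centre of the underside, on the bench; x the way the arc bulges, y towards the red end of the row. The stops stand on the former in an arc of radius 120 mm centred at x -90 mm, y 0; the former goes on about 35 mm past the end stops.
- foot1 (a point): point on the former's top straight below the hinge of stop 1 (red, first of the row, at the form's +y end); fixed to the form. Feet are 32 mm (0.2667 rad) apart along the arc. A stop is a plate 18 mm wide across the row, 6 mm thick, 26 mm long from its hinge, which lies 4 mm above this point: upright it reaches 30 mm above the former, laid flat 7 mm.
- stop1 (a joint): angle of stop 1 (red), rad: 0 upright, 1.5 lying flat, its end pointing along the row towards stop 2. It folds only that way from upright. The hinge is light (under 1 N at the plate's end): at 0.2 or less it stays, past about 0.6 it drops flat by its own weight.
- foot2 (a point): point on the former's top straight below the hinge of stop 2 (yellow); fixed to the form. Feet are 32 mm (0.2667 rad) apart along the arc. A stop is a plate 18 mm wide across the row, 6 mm thick, 26 mm long from its hinge, which lies 4 mm above this point: upright it reaches 30 mm above the former, laid flat 7 mm.
- stop2 (a joint): angle of stop 2 (yellow), rad: 0 upright, 1.5 lying flat, its end pointing along the row towards stop 3. It folds only that way from upright. The hinge is light (under 1 N at the plate's end): at 0.2 or less it stays, past about 0.6 it drops flat by its own weight.
- foot3 (a point): point on the former's top straight below the hinge of stop 3 (yellow); fixed to the form. Feet are 32 mm (0.2667 rad) apart along the arc. A stop is a plate 18 mm wide across the row, 6 mm thick, 26 mm long from its hinge, which lies 4 mm above this point: upright it reaches 30 mm above the former, laid flat 7 mm.
- stop3 (a joint): angle of stop 3 (yellow), rad: 0 upright, 1.5 lying flat, its end pointing along the row towards stop 4. It folds only that way from upright. The hinge is light (under 1 N at the plate's end): at 0.2 or less it stays, past about 0.6 it drops flat by its own weight.
- foot4 (a point): point on the former's top straight below the hinge of stop 4 (yellow); fixed to the form. Feet are 32 mm (0.2667 rad) apart along the arc. A stop is a plate 18 mm wide across the row, 6 mm thick, 26 mm long from its hinge, which lies 4 mm above this point: upright it reaches 30 mm above the former, laid flat 7 mm.
- stop4 (a joint): angle of stop 4 (yellow), rad: 0 upright, 1.5 lying flat, its end pointing along the row towards stop 5. It folds only that way from upright. The hinge is light (under 1 N at the plate's end): at 0.2 or less it stays, past about 0.6 it drops flat by its own weight.
- foot5 (a point): point on the former's top straight below the hinge of stop 5 (yellow); fixed to the form. Feet are 32 mm (0.2667 rad) apart along the arc. A stop is a plate 18 mm wide across the row, 6 mm thick, 26 mm long from its hinge, which lies 4 mm above this point: upright it reaches 30 mm above the former, laid flat 7 mm.
- stop5 (a joint): angle of stop 5 (yellow), rad: 0 upright, 1.5 lying flat, its end pointing along the row towards stop 6. It folds only that way from upright. The hinge is light (under 1 N at the plate's end): at 0.2 or less it stays, past about 0.6 it drops flat by its own weight.
- foot6 (a point): point on the former's top straight below the hinge of stop 6 (yellow, last of the row, at the -y end); fixed to the form. Feet are 32 mm (0.2667 rad) apart along the arc. A stop is a plate 18 mm wide across the row, 6 mm thick, 26 mm long from its hinge, which lies 4 mm above this point: upright it reaches 30 mm above the former, laid flat 7 mm.
- stop6 (a joint): angle of stop 6 (yellow), rad: 0 upright, 1.5 lying flat, its end pointing along the row towards the free end, away from stop 5. It folds only that way from upright. The hinge is light (under 1 N at the plate's end): at 0.2 or less it stays, past about 0.6 it drops flat by its own weight.
- piston: small aluminium piston, 42 mm diameter, 40 mm high, standing on the baseboard inside the curve of the former, on the robot's side. Origin: centre of its underside. Not to be disturbed.
- wrist_pin: steel tube, 18 mm diameter, 45 mm high, standing on the baseboard outside the curve, in a far corner. Origin: centre of its underside. Not to be disturbed.
- cylinder: finned engine cylinder standing on the bench, 94 mm diameter, 85 mm high. Origin: centre of its underside. Not to be disturbed.
- glue: white glue bottle standing on the bench, 56 mm diameter, 130 mm high. Origin: centre of its underside. Not to be disturbed.
- offcut: wooden offcut lying on the bench, 35 by 170 (y) by 22 mm. Origin: centre of its underside. Not to be disturbed.
- clamp: steel bar clamp with a wooden handle lying on the bench, bar 260 mm along its x, jaws reaching 105 mm to its -y, 32 mm high. Origin: middle of the bar, on the bench. Not to be disturbed.
- bearing: steel bearing ring lying flat on the bench, 40 mm diameter, 12 mm high. Origin: centre of its underside. Not to be disturbed.

How it is judged:
By the outcome, as a careful person would: the job done as asked, in the order asked, and still so for the second after the job is handed in, with the robot touching nothing.
It also fails if it takes over 42 s, if anything falls off the work surface, if the arm or the gripper's body presses on something with over 40 N, if the wrist force passes 120 N, or if a joint passes its speed limit or range.

ROBOT

A 6-joint arm with a two-finger parallel gripper is mounted at the origin on the work surface. World frame = base frame: x ahead of the robot, y to its left, z up, the work surface at z = 0. Lengths are in m, angles in rad, forces in N, time in s.
With the tool pointing down it reaches from about 0.375 to 0.9 m from the base axis. Payload 3.1 kg.
Tool frame: the origin (TCP) lies at the very end of the fingers, on their centre line; the grasp point (between the pads) lies 19 mm behind it; x points along the fingers, z is the direction in which the jaws open and shut, and the axes are right-handed (so a half turn about x gives the same grasp; the last joint's range is limited). The gripper opens to 85 mm and grips with 20 to 120 N. Pads are 22 mm wide; open, the fingers measure 114 mm over their backs; the gripper's body (76 mm by 85 mm) begins 54 mm behind the grasp point. The pads swing forward as they close: fully open they stand 13 mm farther back than shut.
Start: joints at [-1.353, 0.527, 1.433, -0, 1.181, -0.178], TCP at [0.241, -0.577, 0.231] pointing down, gripper open.
Joint ranges: [-3.08, 3.08], [-0.75, 2.2], [0.22, 2.44], [-1.43, 4.57], [0, 2.65], [-2.85, 2.85]. Speed limits (rad/s): [2.79, 2.79, 3.14, 3.14, 3.14, 3.14].

INTERFACE

Orientations are given as a unit quaternion [x, y, z, w].
In Python, from station import manip, viewer, job gives the robot as it stands.
- The arm moves only by the tool move_arm, never from a script. Its argument "deltas" is one flat list of numbers, 7 for each row, row after row: the finger opening in mm, from 0 to 85.4, then the shift along the tool's x, y, z in mm, then the turn, a rotation vector about the tool's x, y, z in degrees. In form: [jaw, tx, ty, tz, rx, ry, rz, jaw, tx, ty, tz, rx, ry, rz, ...]. A call has 1 to 10 rows; each row shifts and turns the commanded pose from where the row before left it, along the tool's axes as they then stand; what a row does not reach is not made up. A row lasts 1/10 s, in which the tool goes at most 50 mm and 8.59 degrees, less where a joint would pass 70% of its speed; a pose out of reach is approached as far as the arm can. A call is refused whole if a number of a shift passes 50 or a number of a turn 8.59, either way. A call with a gripper value outside its range is refused whole. The fingers move at their own pace and stop on an object; "force" is the grip in N (left out, the last holds). Time passes only in rows, so rows that do not move let the fingers close. It gives the time, the measured TCP pose, the force and the opening at its end, in the units of the state.
- manip.sense(): the state, without advancing time (a new reading comes with each control period).
- viewer.snapshot(name): name is "scene" or "top" or "wrist"; returns a dict with "image" (480x640x3 uint8, red, green, blue), "depth" (480x640 float32, m along the optical axis (not along the pixel's ray), 0 where there is no reading), "fovy" (degrees; the focal length in pixels is half the picture's height over the tangent of half this angle, whatever the lens; pixels are square), "cx", "cy" (the principal point, pixels), "k1" (the pictures are not rectified: a ray, as slopes to the right and down, at radius r is drawn at 1 + k1 r^2 times it, then the intrinsics apply), "R" (3x3) and "t" (3): a world point X has camera coordinates R X + t. Camera axes: x right, y down, z forward; pixel columns grow to the right and rows downward; lengths in m; the calibration is good to about 2 mm. A picture is of the moment at which its call begins.
- job.sign_off(): hands the job in, once; it reports no verdict.
The state is a dict: "t": time; "q": joint angles; "qd": joint speeds; "tau": joint torques, N m; "tcp_pos": TCP position; "tool_rot": TCP orientation; "force": force on the tool from outside, world axes, zero at the start; "ft_torque": the same for the moment, N m; "finger_gap": opening from 0.0 (shut) to 1.0 (fully open).
Only numpy, scipy, OpenCV 4.12 (cv2) and the standard library are available. Lean on these libraries where they do the work, as an engineer would, in place of code of your own. Each camera call takes 0.05 s, during which the arm holds its last target.

## Working session

There is one attempt and no reset: what is moved stays moved. The work goes in short steps, Python scripts to look and compute and a tool call to move; the robot and the scene stay as the last step left them, time stands still between calls to the robot, and variables do not carry over. Pictures are saved under pics/ and viewed, and the job is handed in when it is done.

Besides the shell and the picture viewer there is one more tool, called after "Call:" in YAML: its name, and indented under it one key for each argument. move_arm: Moves the arm, as the interface text tells. Its arguments: {"type":"object","properties":{"deltas":{"type":"array"},"force":{"type":"number"}},"required":["deltas"]}

```bash
mkdir -p pics; ls
cat > h.py <<'E'
import numpy as np, cv2
from station import manip, viewer, job
def snap(n,fn):
    s=viewer.snapshot(n); cv2.imwrite('pics/'+fn,s['image'][:,:,::-1]); 
    np.savez('pics/'+fn[:-4]+'.npz',**s); return s
def world(s,u,v,z=None):
    f=240/np.tan(np.radians(s['fovy'])/2)
    xd=np.array([(u-s['cx'])/f,(v-s['cy'])/f]); r=np.linalg.norm(xd); ru=r
    for _ in range(30): ru=r/(1+s['k1']*ru*ru)
    x=xd*(ru/r if r>0 else 1); d=np.array([*x,1.]); R=np.array(s['R']);t=np.array(s['t'])
    c=-R.T@t; dw=R.T@d
    if z is None: return c+dw*s['depth'][int(round(v)),int(round(u))]
    return c+dw*(z-c[2])/dw[2]
E
python3 - <<'E'
from h import *
for n in ['scene','top','wrist']:
    s=snap(n,n+'1.png'); print(n,s['fovy'],s['cx'],s['cy'],s['k1'],-np.array(s['R']).T@s['t'])
print(manip.sense())
E
```

```text
pics
scene 53.49425199892171 319.39954353549547 238.91601534004445 -0.0456562661059099 [ 0.8516831  -0.61756115  0.69398587]
top 44.394948290772085 319.19940323884555 227.93145542107717 -0.13814928765587475 [0.24010911 0.01131376 1.47855239]
wrist 69.3502376041129 314.6487790832673 239.3688883420424 -0.0226222231982628 [ 0.30688618 -0.54952878  0.37296139]
{'t': 0.15, 'q': array([-1.35354686e+00,  5.28252260e-01,  1.43357262e+00, -1.13243698e-05,
        1.18138066e+00, -1.78484577e-01]), 'qd': array([-0.00096139, -0.00279667, -0.00327652,  0.00159872, -0.00015985,
        0.00063061]), 'tau': array([ 7.26483395e-04, -4.42744303e+01, -1.78276402e+01, -2.32950060e-04,
        5.62805071e-03, -2.79237054e-05]), 'tcp_pos': array([ 0.24084714, -0.57616342,  0.23056989]), 'tool_rot': array([ 0.39234611,  0.58894744, -0.39156078,  0.58812039]), 'force': array([-0.40211563,  0.04266484,  0.05059773]), 'ft_torque': array([-0.01804029, -0.00558311,  0.0548383 ]), 'finger_gap': 1.0040212481517454}
```

View pics/scene1.png

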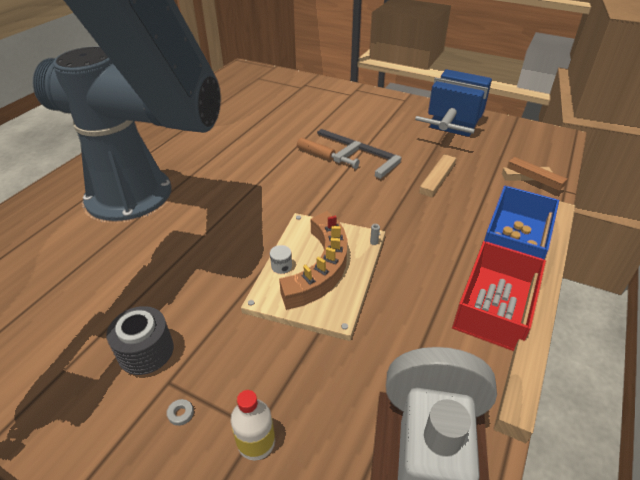

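View pics/top1.png

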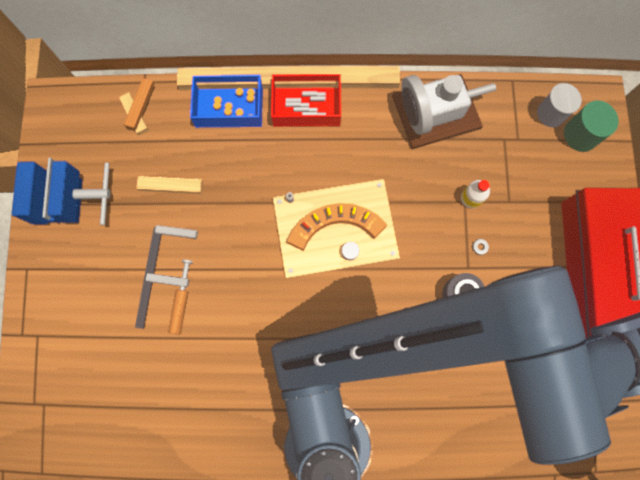

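The scene shows the form mid-bench: red stop at the far (+y) end (scene about 332,222), five yellow ones curving to (308,272). In the top view the row runs from (304,227) to (367,216), with the piston at (350,250) and the tube at (290,197). Next I'll measure it.

Run:
```python
from h import *
for n,(a,b,c,d) in {'top':(265,410,170,285),'scene':(230,400,190,345)}.items():
    s=dict(np.load(f'pics/{n}1.npz')); im=s['image'][c:d,a:b,::-1]
    cv2.imwrite(f'pics/{n}c.png',cv2.resize(im,None,fx=4.5 if n=='top' else 3.8,fy=4.5 if n=='top' else 3.8,interpolation=cv2.INTER_CUBIC))
    hsv=cv2.cvtColor(s['image'],cv2.COLOR_RGB2HSV)
    for nm,lo,hi in [('yel',(22,170,120),(32,255,255)),('red',(0,200,60),(6,255,255)),('red2',(172,180,60),(180,255,255))]:
        m=cv2.inRange(hsv,lo,hi); k=np.zeros_like(m);k[c:d,a:b]=1;m*=k
        N,l,st,ce=cv2.connectedComponentsWithStats(m)
        for i in range(1,N):
            if st[i,4]>=6: print(n,nm,st[i],ce[i].round(1),world(s,*ce[i],z=.08).round(4),world(s,*ce[i]).round(4))
```

```text
top yel [327 207   4   8  20] [328.5 210.5] [ 0.569  -0.0065  0.08  ] [ 0.5669 -0.0064  0.0886]
top yel [340 206   3   7  17] [340.9 208.9] [ 0.5727 -0.0368  0.08  ] [ 0.5699 -0.0363  0.092 ]
top yel [353 207   3   7  17] [353.9 209.8] [ 0.5703 -0.0685  0.08  ] [ 0.569  -0.0682  0.0858]
top yel [314 213   5   7  18] [315.7 216.3] [0.5547 0.0249 0.08  ] [0.5536 0.0249 0.0845]
top yel [364 212   6   7  21] [366.6 214.9] [ 0.5576 -0.0994  0.08  ] [ 0.5561 -0.0989  0.0864]
top red [304 223   4   5   6] [305.5 225.2] [0.5327 0.0497 0.08  ] [0.5309 0.0494 0.0885]
```

View pics/topc.png

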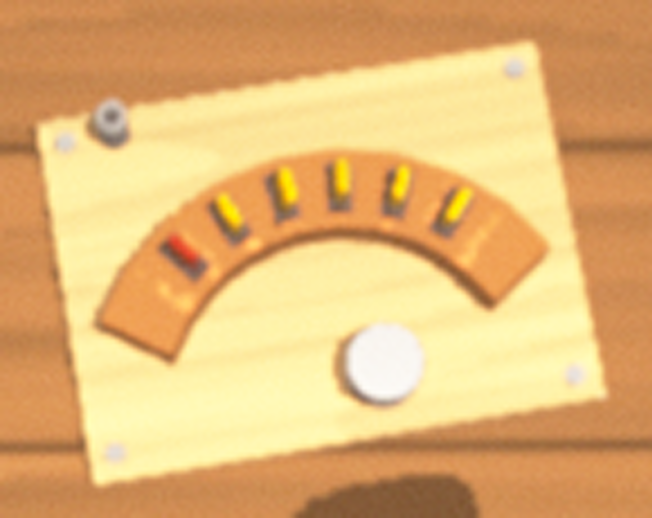

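View pics/scenec.png

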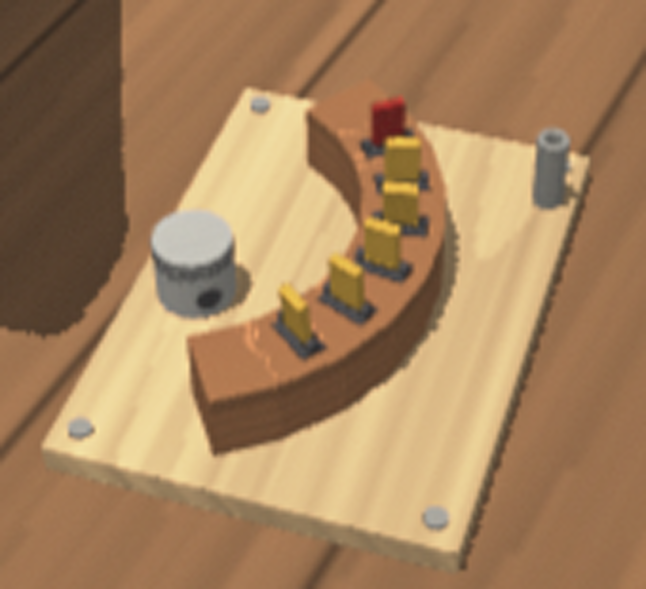

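Run:
```python
from h import *
from scipy.spatial.transform import Rotation as Ro
from scipy.optimize import least_squares
s=dict(np.load('pics/top1.npz')); c=dict(np.load('pics/scene1.npz'))
print(Ro.from_quat([0.39234611,0.58894744,-0.39156078,0.58812039]).as_matrix().round(3))
def L(cs,x,y,z): 
    return cs
k=4.5
# board corners, top view crop -> px  (world: up=+x,left=+y) 
tc=[((37,124),(105,145)),((537,42),(105,-145)),((606,397),(-105,-145)),((94,485),(-105,145))]
sc=[((250,88),(-105,145)),((590,158),(105,145)),((465,553),(105,-145)),((43,449),(-105,-145))]
P=[];Q=[]
for (u,v),q in tc: P.append(world(s,265+(u+.5)/4.5-.5,170+(v+.5)/4.5-.5,.018)[:2]);Q.append(q)
for (u,v),q in sc: P.append(world(c,230+(u+.5)/3.8-.5,190+(v+.5)/3.8-.5,.018)[:2]);Q.append(q)
# stops: top view yellow blobs ~ z=.086 ; scene-crop top-face centres z=.088
a=(2.5-np.arange(6))*.26667; F=np.c_[-90+120*np.cos(a),120*np.sin(a)]
tp=[(305.5,225.2),(315.7,216.3),(328.5,210.5),(340.9,208.9),(353.9,209.8),(366.6,214.9)]
sp=[(388,100),(402,139),(400,184),(382,222),(346,258),(293,288)]
for i in range(6):
    P.append(world(s,*tp[i],.083)[:2]);Q.append(F[i])
for i in range(6):
    u,v=sp[i];P.append(world(c,230+(u+.5)/3.8-.5,190+(v+.5)/3.8-.5,.088)[:2]);Q.append(F[i])
P=np.array(P);Q=np.array(Q)/1000
T=lambda p,Q:np.c_[p[0]+np.cos(p[2])*Q[:,0]-np.sin(p[2])*Q[:,1],p[1]+np.sin(p[2])*Q[:,0]+np.cos(p[2])*Q[:,1]]
for nm,idx in [('all',range(20)),('topboard',range(4)),('sceneboard',range(4,8)),('topst',range(8,14)),('scst',range(14,20)),('top',[*range(4),*range(8,14)])]:
    idx=list(idx);r=least_squares(lambda p:(T(p,Q[idx])-P[idx]).ravel(),[.5,0,0],loss='soft_l1',f_scale=.003)
    print(nm,r.x.round(4),(1000*(T(r.x,Q[idx])-P[idx])).round(1).tolist())
    if nm=='all': np.save('pose.npy',r.x);print('feet',T(r.x,F/1000).round(4))
```

```text
[[-0.     0.923  0.385]
 [ 0.002  0.385 -0.923]
 [-1.     0.    -0.002]]
all [ 0.5402 -0.0235  0.1649] [[0.5, 1.5], [1.0, 2.0], [-0.0, 0.6], [0.1, 1.0], [-2.9, -2.1], [0.5, 0.0], [-1.9, -2.9], [-2.4, -0.6], [0.3, 0.9], [-1.1, 1.2], [-2.1, 3.5], [-0.7, 2.3], [-1.5, 2.2], [-0.1, 3.2], [1.3, -3.5], [1.3, -2.6], [0.4, 0.3], [1.3, -2.0], [2.2, -3.2], [3.8, -3.6]]
feet [[ 0.5323  0.0504]
 [ 0.5528  0.026 ]
 [ 0.5662 -0.003 ]
 [ 0.5714 -0.0344]
 [ 0.5682 -0.0662]
 [ 0.5567 -0.0959]]
topboard [ 0.5398 -0.0247  0.1632] [[0.4, 0.1], [0.4, 0.4], [-0.7, -0.5], [-0.1, -0.0]]
sceneboard [ 0.5419 -0.022   0.1681] [[-1.6, -1.1], [1.7, 1.7], [0.1, -1.1], [-0.2, 0.5]]
topst [ 0.5411 -0.0256  0.1632] [[1.3, -1.3], [-0.2, -1.0], [-1.2, 1.3], [0.1, 0.0], [-0.7, -0.0], [0.6, 1.0]]
scst [ 0.5385 -0.0206  0.1472] [[0.8, -0.5], [0.4, 0.0], [-1.0, 2.6], [-0.7, 0.3], [-0.3, -0.9], [0.7, -1.0]]
top [ 0.5406 -0.0252  0.1629] [[1.2, -0.4], [1.1, -0.1], [-0.0, -1.0], [0.7, -0.5], [0.8, -0.9], [-0.7, -0.6], [-1.7, 1.6], [-0.4, 0.4], [-1.3, 0.4], [0.1, 1.3]]
```

Call:
move_arm:
  deltas: [0,0,15,-15,0,0,0,0,0,25,-24.5,0,0,0,0,0,25,-24.5,0,0,0,0,0,25,-24.5,0,0,0,0,0,25,-24.5,0,0,0,0,0,25,-24.5,0,0,0,0,0,25,-24.5,0,0,0,0,0,25,-24.5,0,0,0,0,0,25,-24.5,0,0,0,0,0,25,-24.5,0,0,0]
  force: 20

```text
t: 1.15
tcp_pos: [0.3719, -0.2654, 0.2312]
tool_rot: [0.392, 0.589, -0.392, 0.588]
force: [0.7, -0.4, 0.5]
finger_gap: 0.0
```

Call:
move_arm:
  deltas: [0,0,25,-24.5,0,0,0,0,0,25,-24.5,0,0,0,0,0,25,-24.5,0,0,0,0,0,25,-24.5,0,0,0,0,0,25,-24.5,0,0,0,0,0,25,-24.5,-7.5,0,0,0,0,25,-20,-7.5,0,0,0,0,20,-15,-7.5,0,0,0,0,0,0,-7.5,0,0,0,0,0,0,0,0,0]

```text
t: 2.15
tcp_pos: [0.4715, -0.0185, 0.2311]
tool_rot: [0.226, 0.67, -0.226, 0.67]
force: [-0.1, -0.8, 0.3]
finger_gap: -0.003
```

```bash
cat > go.py <<'E'
from h import *
import sys
from scipy.spatial.transform import Rotation as Ro
s=manip.sense(); M=Ro.from_quat(s['tool_rot']).as_matrix()
C=np.array([.4512,-.0387]); d=s['tcp_pos'][:2]-C
print('t',s['t'],'tcp',s['tcp_pos'].round(4),'yaw',np.arctan2(M[1,1],M[0,1]).round(4),'x',M[:,0].round(3),'polar r,a',np.hypot(*d).round(4),np.arctan2(d[1],d[0]).round(4),'F',s['force'].round(2),'gap',s['finger_gap'],'q',s['q'].round(2))
if len(sys.argv)>1:
    a=float(sys.argv[1]); z=float(sys.argv[2]); g=np.array([*(C+.12*np.array([np.cos(a),np.sin(a)])),z])
    print('tool shift mm',1000*M.T@(g-s['tcp_pos']),'rx deg',-np.degrees(a-np.arctan2(M[1,1],M[0,1])))
E
python3 go.py 1.048 .15
```

```text
t 2.15 tcp [ 0.4715 -0.0185  0.2311] yaw 0.9212 x [-0.  0. -1.] polar r,a 0.0286 0.7826 F [-0.1  -0.82  0.31] gap -0.0028345135682064076 q [-0.28  0.32  1.8  -0.    1.01  0.37]
tool shift mm [ 81.12918821  90.70999559 -19.09871016] rx deg -7.263802939430604
```

Call:
move_arm:
  deltas: [0,0,25,-5,0,0,0,0,0,25,-5,0,0,0,0,0,25,-5,0,0,0,0,0,15.7,-4.1,0,0,0,0,25,0,0,-7.3,0,0,0,30,0,0,0,0,0,0,26,0,0,0,0,0,0,20,0,0,0,0,0,0,10,0,0,0,0,0,0,0,0,0,0,0,0]

```text
t: 3.15
tcp_pos: [0.5105, 0.0639, 0.1191]
tool_rot: [0.184, 0.684, -0.184, 0.682]
force: [0.1, -0.0, 0.1]
finger_gap: 0.005
```

```bash
python3 go.py 1.048 .07
python3 - <<'E'
from h import *
s=snap('scene','s2.png'); cv2.imwrite('pics/s2c.png',cv2.resize(s['image'][150:350,230:430,::-1],None,fx=3,fy=3,interpolation=cv2.INTER_CUBIC))
s=snap('wrist','w2.png')
E
```

```text
t 3.15 tcp [0.5105 0.0639 0.1191] yaw 1.0444 x [-0.003  0.    -1.   ] polar r,a 0.1185 1.0464 F [ 0.14 -0.02  0.12] gap 0.00537867585718653 q [-0.09  0.55  1.81 -0.    0.78  0.43]
tool shift mm [49.11095505  1.57288444 -0.06118586] rx deg -0.2070240297008217
```

View pics/s2c.png

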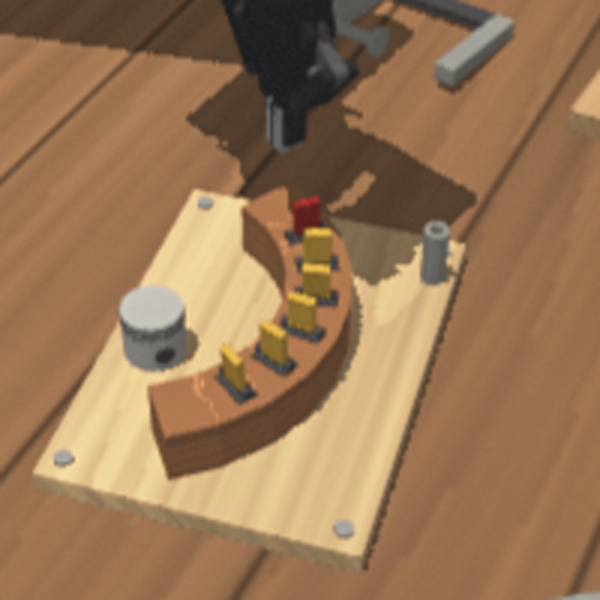

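View pics/w2.png

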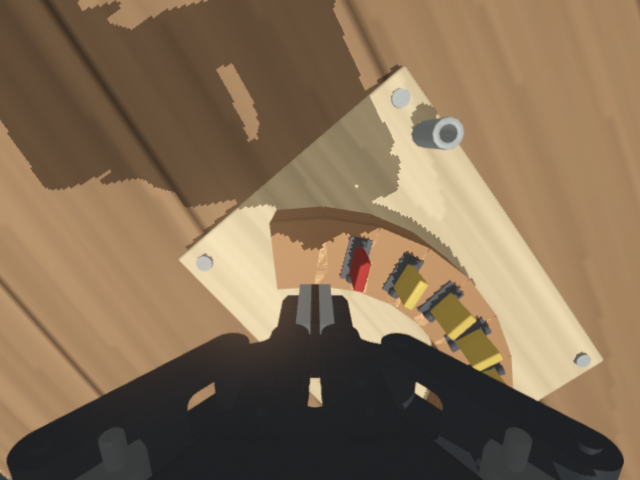

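The scene crop shows the shut fingertips over the red end of the former, lowest point about (285,150) in the crop. In the wrist view the tip is at (315,287) and the red stop, to its right at (360,262), is clear. Next I check that the visible tip matches the TCP.

Run:
```python
from h import *
def proj(s,X):
    p=np.array(s['R'])@X+s['t'];x=p[:2]/p[2];x=x*(1+s['k1']*x@x);f=240/np.tan(np.radians(s['fovy'])/2)
    return x*f+[s['cx'],s['cy']]
P=np.load('pose.npy')
for n in ['s2','w2']:
    s=dict(np.load(f'pics/{n}.npz'))
    for z in (.106,.119,.132): print(n,z,proj(s,np.array([.5105,.0639,z])).round(1))
    for i in range(6):
        a=(2.5-i)*.26667+.164
        print(proj(s,np.array([.4512+.12*np.cos(a),-.0387+.12*np.sin(a),.088])).round(1),end=' ')
    s3=s['image'][175:215,305:345,::-1]
    if n=='s2':cv2.imwrite('pics/tip.png',cv2.resize(s3,None,fx=12,fy=12,interpolation=cv2.INTER_CUBIC))
```

```text
s2 0.106 [324.9 203.3]
s2 0.119 [324.9 198.2]
s2 0.132 [324.9 192.9]
[331.3 217.2] [335.2 227.3] [334.9 238.2] [330.  249.1] [320.7 259.2] [307.3 267.5] w2 0.106 [312.8 288.7]
w2 0.119 [312.7 300.7]
w2 0.132 [312.4 314.6]
[360.5 277. ] [414.  295.3] [457.  324.8] [486.1 361.6] [500.1 401.8] [499.8 441.8]
```

View pics/tip.png

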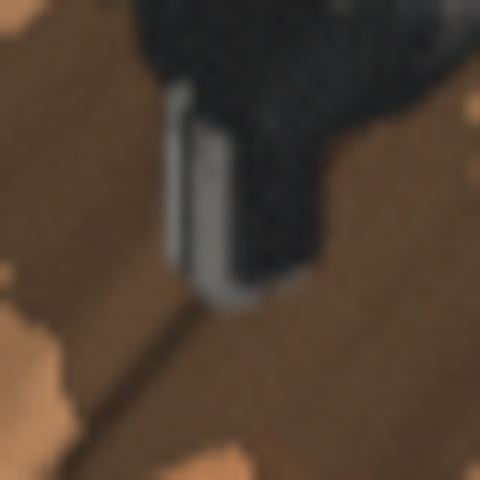

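Call:
move_arm:
  deltas: [0,12,0.7,0,0,0,0,0,15,0,0,0,0,0,0,12,0,0,0,0,0,0,8,0,0,0,0,0,0,0,0,0,0,0,0,0,0,0,0,0,0,0]

```text
t: 3.85
tcp_pos: [0.5119, 0.0649, 0.0733]
tool_rot: [0.183, 0.683, -0.183, 0.683]
force: [0.5, -0.0, 0.2]
finger_gap: -0.004
```

```bash
python3 go.py 1.048 .071
python3 - <<'E'
import numpy as np
# chord step: rows of dtheta, shift at old yaw then turn
for d in (3.,): 
    t=np.radians(d); print('ty',120*(np.cos(t)-1),'tz',120*np.sin(t),'rx',d)
E
```

```text
t 3.85 tcp [0.5119 0.0649 0.0733] yaw 1.0468 x [-0.  0. -1.] polar r,a 0.1201 1.0413 F [ 0.48 -0.01  0.15] gap -0.004238353999573388 q [-0.09  0.64  1.83  0.    0.67  0.43]
tool shift mm [ 2.2793472  -0.07587391 -0.80928773] rx deg -0.06980950018848542
ty -0.16445582945114 tz 6.28031474915326 rx 3.0
```

Call:
move_arm:
  deltas: [0,2,-0.16,6.28,3,0,0,0,0,-0.16,6.28,3,0,0,0,0,-0.16,6.28,3,0,0,0,0,-0.16,6.28,3,0,0,0,0,-0.16,6.28,3,0,0,0,0,-0.16,6.28,3,0,0,0,0,-0.16,6.28,3,0,0]

```text
t: 4.55
tcp_pos: [0.5457, 0.0363, 0.072]
tool_rot: [0.305, 0.637, -0.305, 0.638]
force: [0.0, 0.2, -0.6]
finger_gap: 0.002
```

```bash
python3 go.py
python3 - <<'E'
from h import *
s=snap('scene','s3.png'); cv2.imwrite('pics/s3c.png',cv2.resize(s['image'][150:350,230:430,::-1],None,fx=3,fy=3,interpolation=cv2.INTER_CUBIC))
E
```

```text
t 4.55 tcp [0.5457 0.0363 0.072 ] yaw 0.6782 x [ 0.002 -0.    -1.   ] polar r,a 0.1207 0.6708 F [ 0.02  0.24 -0.58] gap 0.0020022662158681163 q [-0.14  0.66  1.76  0.    0.72  0.75]
```

View pics/s3c.png

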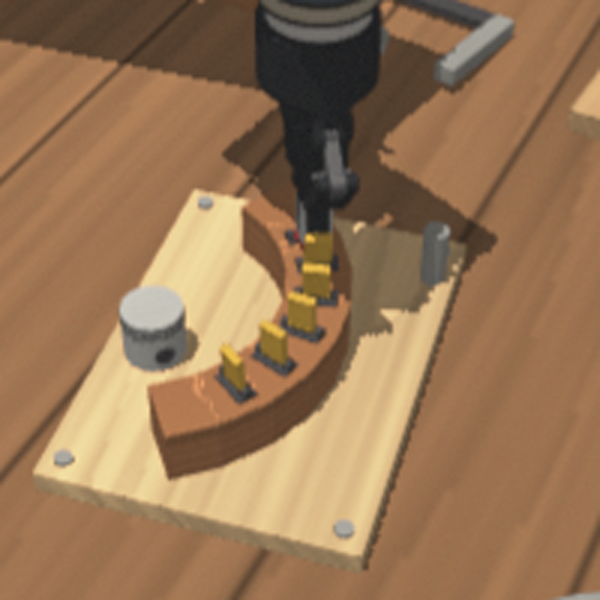

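The red stop is folded under the fingers at crop (300,235) and all the yellow ones still stand, so I carry on with the stroke.

Call:
move_arm:
  deltas: [0,0,-0.16,6.28,3,0,0,0,0,-0.16,6.28,3,0,0,0,0,-0.16,6.28,3,0,0,0,0,-0.16,6.28,3,0,0,0,0,-0.16,6.28,3,0,0,0,0,-0.16,6.28,3,0,0,0,0,-0.16,6.28,3,0,0,0,0,-0.16,6.28,3,0,0,0,0,-0.16,6.28,3,0,0,0,0,-0.16,6.28,3,0,0]

```text
t: 5.6
tcp_pos: [0.5706, -0.0204, 0.0719]
tool_rot: [0.46, 0.537, -0.459, 0.538]
force: [-0.0, -0.6, 0.3]
finger_gap: -0.002
```

```bash
python3 go.py
python3 - <<'E'
from h import *
s=snap('scene','s4.png'); cv2.imwrite('pics/s4c.png',cv2.resize(s['image'][150:350,230:430,::-1],None,fx=3,fy=3,interpolation=cv2.INTER_CUBIC))
E
```

```text
t 5.6 tcp [ 0.5706 -0.0204  0.0719] yaw 0.1555 x [ 0.001 -0.    -1.   ] polar r,a 0.1208 0.1524 F [-0.05 -0.58  0.27] gap -0.001819364514071218 q [-0.23  0.68  1.69  0.    0.76  1.18]
```

View pics/s4c.png

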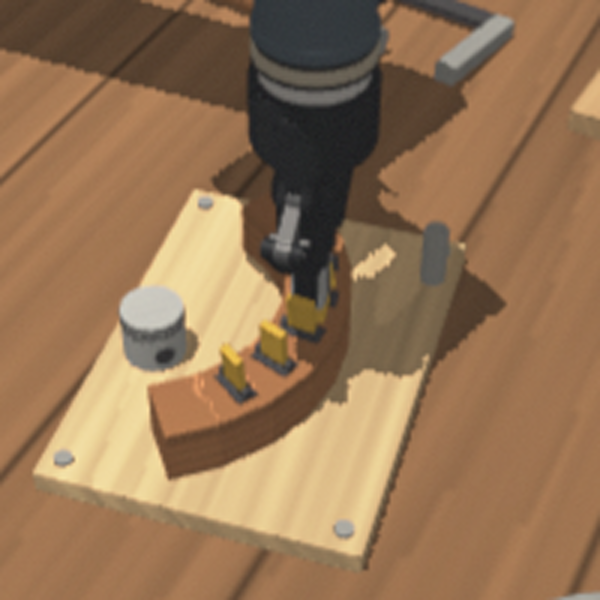

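Stops 1–3 are down. Stop 4 at crop (305,312) is just being met, 5 and 6 still stand, and forces stay under 1 N.

Call:
move_arm:
  deltas: [0,0,-0.16,6.28,3,0,0,0,0,-0.16,6.28,3,0,0,0,0,-0.16,6.28,3,0,0,0,0,-0.16,6.28,3,0,0,0,0,-0.16,6.28,3,0,0,0,0,-0.16,6.28,3,0,0,0,0,-0.16,6.28,3,0,0,0,0,-0.16,6.28,3,0,0,0,0,-0.16,6.28,3,0,0,0,0,-0.16,6.28,3,0,0]

```text
t: 6.65
tcp_pos: [0.5639, -0.082, 0.0718]
tool_rot: [0.583, 0.4, -0.583, 0.401]
force: [0.9, 0.2, -0.3]
finger_gap: -0.003
```

```bash
python3 go.py
```

```text
t 6.65 tcp [ 0.5639 -0.082   0.0718] yaw -0.3673 x [ 0.001 -0.    -1.   ] polar r,a 0.1208 -0.3667 F [ 0.94  0.18 -0.32] gap -0.0025966392786295842 q [-0.34  0.68  1.7   0.    0.76  1.6 ]
```

Call:
move_arm:
  deltas: [0,0,-0.16,6.28,3,0,0,0,0,-0.16,6.28,3,0,0,0,0,-0.16,6.28,3,0,0,0,0,-0.16,6.28,3,0,0,0,0,-0.16,6.28,3,0,0,0,0,-0.16,6.28,3,0,0,0,0,-0.16,6.28,3,0,0,0,0,-0.16,6.28,3,0,0,0,0,-0.16,6.28,3,0,0,0,0,-0.16,6.28,3,0,0]

```text
t: 7.65
tcp_pos: [0.5274, -0.1323, 0.0718]
tool_rot: [0.667, 0.236, -0.666, 0.236]
force: [-0.4, 0.8, -0.6]
finger_gap: 0.001
```

```bash
python3 go.py
python3 - <<'E'
from h import *
s=snap('scene','s5.png'); cv2.imwrite('pics/s5c.png',cv2.resize(s['image'][150:350,230:430,::-1],None,fx=3,fy=3,interpolation=cv2.INTER_CUBIC))
E
```

```text
t 7.65 tcp [ 0.5274 -0.1323  0.0718] yaw -0.8909 x [ 0.001 -0.    -1.   ] polar r,a 0.1207 -0.8876 F [-0.43  0.79 -0.57] gap 0.0007194969577437911 q [-0.45  0.66  1.76  0.    0.72  2.01]
```

View pics/s5c.png

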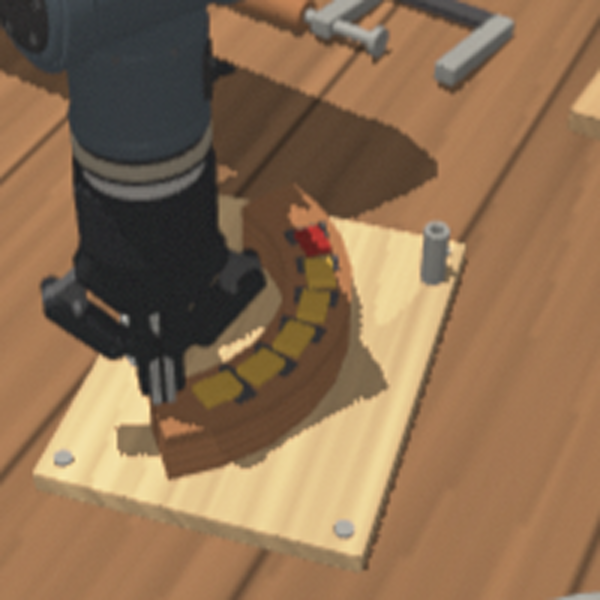

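All six stops lie flat, from red at (312,240) to the last at (220,388), and the fingers are past the last one. I'll lift straight up and clear.

Call:
move_arm:
  deltas: [0,-5,0,0,0,0,0,0,-15,0,0,0,0,0,0,-25,0,0,0,0,0,0,-30,0,0,0,0,0,0,-30,0,0,0,0,0,0,-30,0,0,0,0,0,0,-15,0,0,0,0,0,0,0,0,0,0,0,0,0,0,0,0,0,0,0,0,0,0,0,0,0,0]

```text
t: 8.7
tcp_pos: [0.5265, -0.1317, 0.2202]
tool_rot: [-0.666, -0.237, 0.667, -0.236]
force: [0.2, 0.6, -1.1]
finger_gap: 0.005
```

```bash
python3 go.py
python3 - <<'E'
from h import *
s=snap('scene','s6.png'); cv2.imwrite('pics/s6c.png',cv2.resize(s['image'][150:350,230:430,::-1],None,fx=3,fy=3,interpolation=cv2.INTER_CUBIC))
o=np.load('pics/scene1.npz')
print(np.abs(o['image'].astype(int)-s['image']).max(2)[330:,80:300].mean())
E
```

```text
t 8.7 tcp [ 0.5265 -0.1317  0.2202] yaw -0.8898 x [-0.002  0.001 -1.   ] polar r,a 0.1197 -0.8898 F [ 0.19  0.56 -1.15] gap 0.004987215448564903 q [-0.45  0.43  1.65  0.    1.06  2.01]
6.366545454545455
```

View pics/s6c.png

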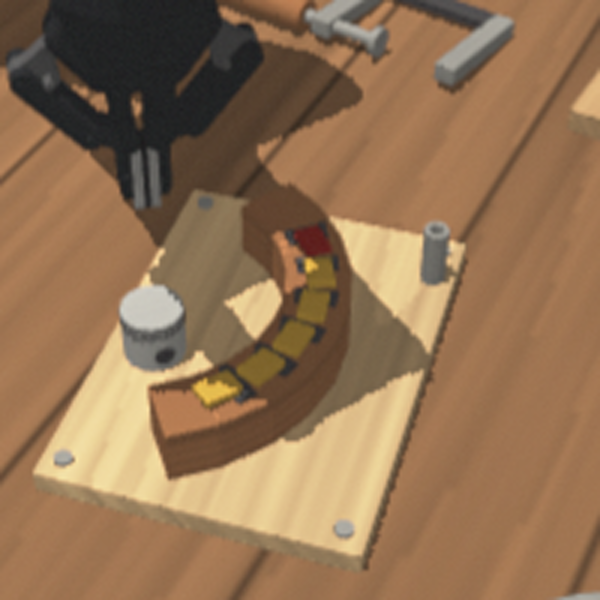

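View pics/s6.png

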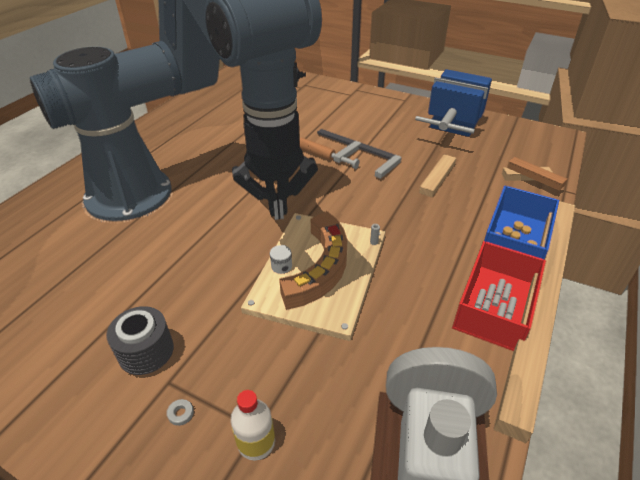

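All six stops are flat. The piston (281,260), tube (375,234), cylinder, bottle, ring, offcut and clamp stand where they were, and the hand is well above everything.

```bash
python3 -c "
from h import *
print(manip.sense()['qd'].round(4)); print(job.sign_off())"
```

```text
[-0.0015  0.0042 -0.003  -0.0004  0.0014  0.0024]
the job is handed in; nothing more can be done
None
```

All six flip stops are folded flat, in row order from the red one, and the job is handed in. I swept the shut fingertips along the former's arc about 14 mm above its top. It was one stroke at one height, with brief stops for checks and no lift until past the last stop. Then I raised the hand straight up to 0.22 m.

- **Order and result:** pictures taken during the stroke showed stops 1–3 going down in order with the later ones still standing. I took no picture while stops 4–6 were folding. The last pictures show all six flat.
- **Force and time:** the wrist force readings stayed at about 1 N. The job took about 9 s of the 42 s allowed.
- **Other things on the bench:** in the last picture the piston, tube and the rest stand where they were, judged by eye. My one numeric before-and-after comparison covered only the area around the cylinder, ring and bottle. It is inconclusive because the arm's shadow moved between the two pictures.
- **Disagreement:** the two cameras placed the form about 3 mm apart. I used a fit to both, which was good enough for the sweep.

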